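# Turn the bearing-ball dish before the inspection camera

## Robot

A 6-joint arm with a two-finger parallel gripper is mounted at the origin on the work surface. World frame = base frame: x ahead of the robot, y to its left, z up, the work surface at z = 0. Lengths are in m, angles in rad, forces in N, time in s.
With the tool pointing down it reaches from about 0.275 to 0.725 m from the base axis. Payload 15.9 kg.
Tool frame: the origin (TCP) lies on the centre line of the jaws, within the pads' length; the fingertips stand 11 mm ahead of it and the grasp point (between the pads) lies 8 mm behind it; z points along the fingers, y is the line along which they close (so a half turn about z gives the same grasp; the last joint's range is limited). The gripper opens to 85 mm and grips with 20 to 120 N. Pads are 22 mm wide; open, the fingers measure 114 mm over their backs; the gripper's body (76 mm by 85 mm) begins 54 mm behind the grasp point. The pads swing forward as they close: fully open they stand 13 mm farther back than shut.
Start: joints at [-1.18, 0.213, -0.034, 1.323, 0, 1.571], TCP at [0.19, -0.462, 0.242] pointing down, gripper open.
Joint ranges: [-2.98, 2.98], [-0.74, 1.72], [-1.14, 1.35], [-2.1, 2.04], [-1.57, 1.44], [-3.14, 3.14]. Speed limits (rad/s): [1.89, 1.89, 2.39, 2.57, 3.14, 3.14].

## Interface

Orientations are given as a unit quaternion [w, x, y, z].
In Python, from rig import manip, capture gives the robot as it stands.
- The arm moves only by the shell command python3 -m creep 'ROWS' [FORCE]. ROWS is text: rows parted by semicolons, each of 7 numbers parted by spaces: the turn, a rotation vector about the world's x, y, z in degrees, then the shift along the world's x, y, z in m, then the finger opening in m, from 0 to 0.0854. In form: ax ay az tx ty tz hand; .... A call has 1 to 8 rows; each row is the pose to reach, as a shift and turn from the pose commanded when the call began; what a row does not reach only later rows make up. A row lasts 1/8 s, in which the tool goes at most 62.5 mm and 10.7 degrees, less where a joint would pass 70% of its speed; a pose out of reach is approached as far as the arm can. A call with a gripper value outside its range is refused whole. The fingers move at their own pace and stop on an object; FORCE is the grip in N (left out, the last holds). Time passes only in rows, so rows that repeat a pose let the fingers close. It gives the time, the measured TCP pose, the force, the opening and the grip force at its end, in the units of the state.
- manip.get_obs(): the state, without advancing time (a new reading comes with each control period).
- capture(name): name is "side" or "top"; returns a dict with "color" (400x640x3 uint8, red, green, blue), "mtx" (3x3 intrinsics, pixels), "eye" and "orientation" of the camera in the world. Camera axes: x right, y down, z forward; pixel columns grow to the right and rows downward; lengths in m; the calibration is good to about 2 mm. A picture is of the moment at which its call begins. There is no depth.
- manip.close_job(): hands the job in; it is judged then, once.
The state is a dict: "time": time; "qpos": joint angles; "qd": joint speeds; "joint_efforts": joint torques, N m; "tcp_pos": TCP position; "eef_rot": TCP orientation; "ft_force": force on the tool from outside, world axes, zero at the start; "torque": the same for the moment, N m; "finger_gap": finger opening in m; "grasp_force": force on a finger pad.
Only numpy, scipy, OpenCV 4.12 (cv2) and the standard library are available. Lean on these libraries where they do the work, as an engineer would, in place of code of your own. Each camera call takes 0.05 s, during which the arm holds its last target. There are 200 camera calls.

## Task

At this model railway's service corner, first light the inspection camera by sliding the black dimmer grip along its track until it is level with the yellow clip. Then lift the blue dish with its loose steel ball by its handle, about 50 mm straight up out of its dock, and only then turn it a quarter turn so its red pointer faces the camera lens, still over the dock, keeping the dish level and the ball in its middle. Finish while holding it there, steady, and leave the models, jar and screwdriver where they are.

Things in the scene. Friction and masses are not known exactly. Their poses are not given: they have to be found in the camera images.
- dimmer (a joint): travel of the dimmer grip along its track, m: 0 at one end, 0.06 with the grip at the housing's centre, 0.12 at the other end, growing along the track's +y. It needs about 1.5 N to slide (plus a little with speed) and stays where it is left.
- dimmer_top (a point): centre of the top face of the black dimmer grip (28 mm across the track, 20 mm along it, 40 mm tall, with a white line across its top); its top is 54.5 mm above the table. Its axes are the track's.
- dimmer_base: the dimmer's fixed aluminium track housing, 40 mm wide (its x) by 170 mm long (its y), 14 mm high; origin on the table under its centre. The grip slides along its y.
- clip: yellow clip fixed on the table beside the track, on its far (+x) side: 28 (x) x 6 (y) x 12 (z) mm, 35 mm off the track's centre line; same axes as the track, origin at the centre of its underside. The grip is set when its centre is level with the clip's along the track's y.
- dock: fixed round wooden dock, 96 mm across, 16 mm high, on which the dish stands, joined by a bar to a small inspection camera on its +y side; origin on the table under the disc's centre. Its +y axis points from the disc to the camera. The camera's black barrel stands 116 to 180 mm from the disc's centre along +y, 42 mm wide, its top 109 mm above the table.
- lens (a point): middle of the camera's lens (ringed in white), 116 mm along the dock's +y from its centre, 88 mm above the table, looking at the dish along the dock's -y.
- dish: loose round blue dish, 100 mm across, rim 21 mm high, hollowed to a shallow cone (slope 8 degrees), about 0.18 kg empty; origin at the centre of its underside, z up. Its +x axis points to its red pointer, its y axis runs along its carrying handle. A thin steel arch spans it from y = -51 to 51 mm up to 83 mm, with a wooden grip block at its top.
- dish_grip (a point): centre of the wooden grip block: 16 mm thick (dish x), 46 mm long (dish y), 20 mm tall, centred 80 mm above the dish's underside, over its middle. Pinch it across its 16 mm; the dish hangs level from it.
- pointer (a point): tip of the red pointer on the dish's rim, 72 mm along the dish's +x, 17 mm above its underside. At the start it points roughly along the dock's +x, a quarter turn short of the camera (anticlockwise seen from above brings it to the lens).
- dish_floor (a point): lowest point of the dish's hollow, at its centre, 8 mm above its underside; the ball rests here.
- ball_center (a point): centre of the loose steel ball, 25 mm across, about 0.06 kg, resting in the middle of the dish. It rolls off the middle if the dish is jerked, knocked or tilted.
- van: bystander, to be left alone: red delivery van, 70 x 34 x 33 mm; origin at the centre of its underside
- car: bystander, to be left alone: blue and white car, 60 x 30 x 27 mm; origin at the centre of its underside
- barn: bystander, to be left alone: red barn with a metal roof, about 80 x 106 x 75 mm; origin at the centre of its underside
- cottage: bystander, to be left alone: yellow cottage with a grey roof, about 80 x 96 x 75 mm; origin at the centre of its underside
- paint_jar: bystander, to be left alone: small paint jar with a green cap, 40 mm across, 50 mm tall; origin at the centre of its underside
- screwdriver: bystander, to be left alone: orange-handled screwdriver lying down, 140 mm long
- loco: bystander, to be left alone: black locomotive standing on the track at the far side, 150 mm long, about 50 mm tall; origin at the centre of its underside

How it is judged:
On the way, in this order (a step that is already met when the one before it is completed fails the run):
1. the dimmer grip is level with the yellow clip (within 6 mm along the track) while the dish still stands in its dock (y of dimmer_top in the frame of clip between -0.006 and 0.006 m and z of dish in the frame of dock below 0.02 m), for 0.2 s.
2. the dish is lifted at least 25 mm off its dock by the fingers, its pointer still within 35 degrees of where the quarter turn begins (the dock's +x) (z of dish in the frame of dock above 0.041 m and contact force between dish and the fingers above 0.5 N and angle between the x axis of dish and the x axis of dock, either way round below 0.61 rad), for 0.1 s.
At the end, for the whole second after the job is handed in: Held still by the fingers alone, 30 to 80 mm above the dock's top, within 30 mm of its centre; pointer within 10 degrees of the dock's +y (camera); tilt under 0.1 rad; ball within 10 mm of the dish's middle; dimmer grip within 6 mm of the clip along the track (y of dimmer_top in the frame of clip between -0.006 and 0.006 m and z of dish in the frame of dock between 0.046 and 0.096 m and horizontal distance between dish and dock below 0.03 m and angle between the x axis of dish and the y axis of dock, either way round below 0.175 rad and y of pointer in the frame of dock above 0.03 m and angle between dish's own z axis and vertical below 0.1 rad and horizontal distance between ball_center and dish_floor below 0.01 m and z of ball_center in the frame of dish below 0.028 m and contact force between dish and the fingers above 0.5 N and contact force between dish and dock below 0.1 N and linear speed of dish below 0.03 m/s and angular speed of dish below 0.15 rad/s); the arm keeps its last pose, push and grip.
It fails at once if the ball leaves the middle of the dish by more than 20 mm (horizontal distance between ball_center and dish_floor above 0.02 m).
It fails at once if the dish is tilted more than 0.25 rad (angle between dish's own z axis and vertical above 0.25 rad).
It fails at once if the dish strikes the camera or dock with more than 20 N (contact force between dish and dock above 20 N).
It fails at once if a bystander (van, car, barn, cottage, paint jar, screwdriver or locomotive) is moved more than 25 mm (distance of any of van, car, barn, cottage, paint_jar, screwdriver, loco from where it was at the start of the episode above 0.025 m).
It also fails if it takes over 51 s, if anything falls off the work surface, if the arm or the gripper's body presses on something with over 40 N, if the wrist force passes 120 N, or if a joint passes its speed limit or range.

## Working session

There is one attempt and no reset: what is moved stays moved. The work goes in short steps, Python scripts to look and compute and a shell command to move; the robot and the scene stay as the last step left them, time stands still between calls to the robot, and variables do not carry over. Pictures are saved under pics/ and viewed, at most 10 in all, crops included, and the job is handed in when it is done.

```bash
mkdir -p pics
python3 - <<'E'
from rig import manip, capture
import cv2,pickle
for n in("side","top"):
    c=capture(n); cv2.imwrite(f"pics/{n}0.png",c["color"][:,:,::-1]); pickle.dump(c,open(n+".pkl","wb"))
    print(n,c["mtx"],c["eye"],c["orientation"])
o=manip.get_obs();print(o)
E
```

```text
side [[499.97376792   0.         324.68634471]
 [  0.         499.97376792 195.82403837]
 [  0.           0.           1.        ]] [0.49921388 1.19177614 1.41674807] [ 0.00520199 -0.0104252   0.93583322 -0.35225053]
top [[446.65865121   0.         323.92365538]
 [  0.         446.65865121 204.57928288]
 [  0.           0.           1.        ]] [0.34308001 0.03617071 1.29962803] [-0.06134834  0.70800026 -0.70066373  0.06357949]
{'time': 0.1, 'qpos': array([-1.17998624e+00,  2.13310335e-01, -3.49489140e-02,  1.32349335e+00,
       -1.10673225e-05,  1.57079885e+00]), 'qd': array([-0.00049432,  0.00032546,  0.00228258, -0.00103538,  0.00049792,
       -0.00036361]), 'joint_efforts': array([ 4.31383989e-03, -6.87243605e+01,  4.87810743e+01,  1.21768465e-02,
        2.24625264e-04,  9.88165070e-07]), 'tcp_pos': array([ 0.19036141, -0.46204863,  0.24188277]), 'eef_rot': array([-4.67962111e-04,  9.80969237e-01,  1.94162629e-01, -9.82656917e-05]), 'ft_force': array([-0.3539504 , -0.42546052, -0.71152693]), 'torque': array([ 0.04324447,  0.04618579, -0.02378002]), 'grasp_force': 0.0, 'finger_gap': 0.08540706928588333}
```

View pics/top0.png

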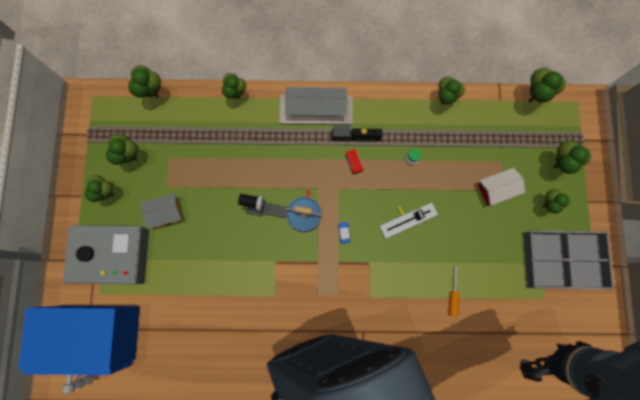

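View pics/side0.png

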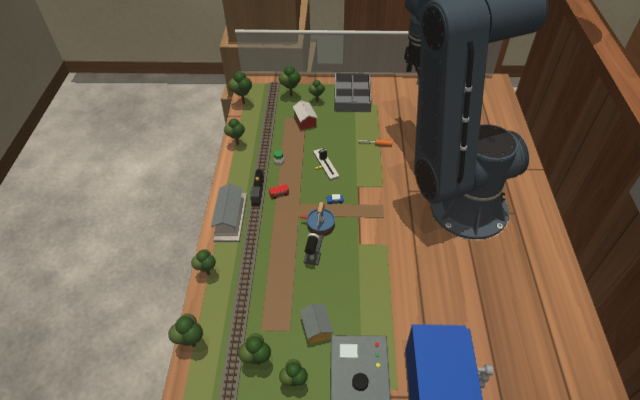

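The top view shows the dish near (304,213) with its pointer at (309,192), the camera near (252,202), the dimmer near (409,220) with its grip at (419,215), and the clip at (402,211). The side view shows the dish at (320,221), the camera at (313,243) and the dimmer at (325,163). I'll enlarge both.

Run:
```python
import cv2
a=cv2.imread("pics/top0.png")[180:250,230:390]; b=cv2.imread("pics/top0.png")[195:245,370:450]
s=cv2.imread("pics/side0.png")
cv2.imwrite("pics/tA.png",cv2.resize(cv2.imread("pics/top0.png")[180:245,232:442],None,fx=3.8,fy=3.8,interpolation=cv2.INTER_CUBIC))
A=cv2.resize(s[195:275,285:350],None,fx=6,fy=6,interpolation=cv2.INTER_CUBIC)
B=cv2.resize(s[135:215,305:370],None,fx=6,fy=6,interpolation=cv2.INTER_CUBIC)
cv2.imwrite("pics/sA.png",cv2.hconcat([A,B]))
```

```text
(no output)
```

View pics/tA.png

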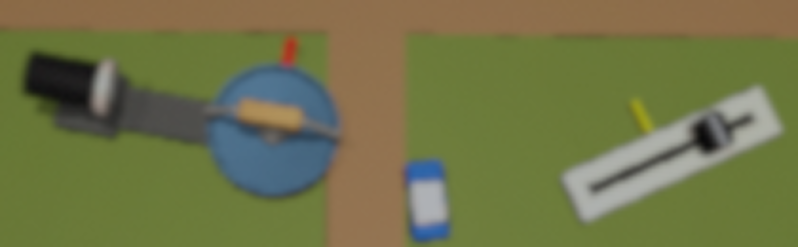

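View pics/sA.png

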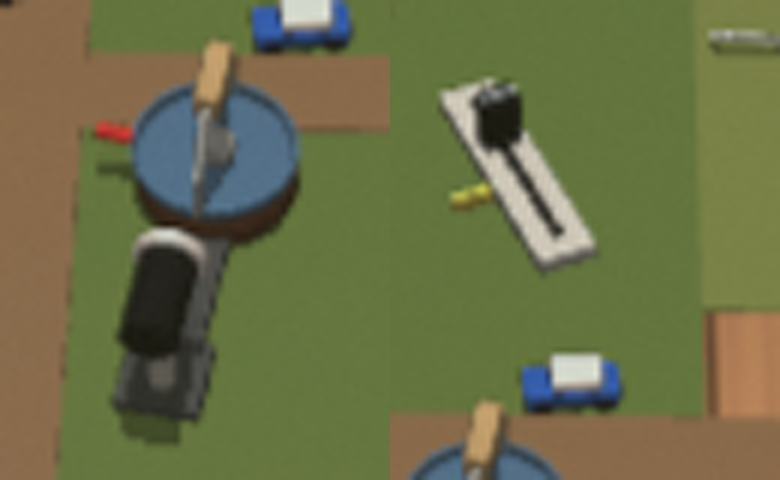

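The top crop shows the rim circle centred at (274,131), the grip block at (272,116), the pointer tip at (293,40) and the lens at (105,86). It also shows the track corners, the clip at (640,115) and the grip top near (714,127). The side crop shows the same items. Next I'll convert these to positions.

```bash
cat > h.py <<'E'
import numpy as np,pickle
from scipy.spatial.transform import Rotation as R
def ray(c,uv):
    w,x,y,z=c["orientation"]; return R.from_quat([x,y,z,w]).apply(np.linalg.inv(c["mtx"])@[*uv,1])
def onz(c,uv,z):
    d=ray(c,uv); return c["eye"]+d*(z-c["eye"][2])/d[2]
def tri(c1,u1,c2,u2):
    d=np.array([ray(c1,u1),-ray(c2,u2)]).T; s=np.linalg.lstsq(d,c2["eye"]-c1["eye"],rcond=None)[0]
    p=c1["eye"]+d[:,0]*s[0]; q=c2["eye"]-d[:,1]*s[1]; return (p+q)/2,np.linalg.norm(p-q)
E
python3 - <<'E'
from h import *
np.set_printoptions(precision=4,suppress=True)
T=pickle.load(open("top.pkl","rb"));S=pickle.load(open("side.pkl","rb"))
t=lambda u,v:(232+u/3.8,180+v/3.8)
a=lambda u,v:(285+u/6,195+v/6)
b=lambda u,v:(305+(u-390)/6,135+v/6)
for n,z,p,q in [("rim",.037,t(274,131),a(216,148)),("block",.1,t(272,116),a(215,75)),("ptip",.033,t(293,40),a(96,130)),
 ("lens",.088,t(105,86),a(168,240)),("c1",.014,t(562,180),b(545,268)),("c2",.014,t(590,222),b(597,243)),("c3",.014,t(783,128),b(492,78)),("c4",.014,t(762,86),b(440,92)),
 ("clipin",.012,t(648,130),b(490,190)),("clipout",.012,t(633,100),b(452,203)),("grip",.0545,t(716,128),b(498,91)),("car",.02,t(427,200),b(575,375))]:
    print(n,onz(T,p,z),onz(S,q,z),*tri(T,p,S,q))
for n,p in [("bl0",t(240,110)),("bl1",t(304,124)),("arch0",t(207,110)),("arch1",t(341,136)),("pbase",t(289,66))]: print(n,onz(T,p,.1),onz(T,p,.04))
E
```

```text
rim [0.5395 0.0897 0.037 ] [0.541 0.094 0.037] [0.5407 0.0899 0.0317] 0.0008332334302811348
block [0.5405 0.0887 0.1   ] [0.5411 0.0908 0.1   ] [0.5411 0.0887 0.0975] 0.0002671913883179087
ptip [0.6104 0.0766 0.033 ] [0.6125 0.0787 0.033 ] [0.6119 0.0766 0.0301] 0.001690883226848956
lens [0.5632 0.2107 0.088 ] [0.5641 0.1998 0.088 ] [0.5623 0.2089 0.0997] 0.0023712747895673434
c1 [ 0.5076 -0.1297  0.014 ] [ 0.5094 -0.1212  0.014 ] [ 0.5092 -0.1311  0.0034] 0.0005434792726814614
c2 [ 0.4757 -0.1506  0.014 ] [ 0.4762 -0.144   0.014 ] [ 0.4763 -0.1517  0.006 ] 0.0004434853206672055
c3 [ 0.5496 -0.2998  0.014 ] [ 0.548 -0.297  0.014] [ 0.5491 -0.3004  0.0112] 0.0018967734892861487
c4 [ 0.5822 -0.2848  0.014 ] [ 0.5828 -0.2826  0.014 ] [ 0.5828 -0.2855  0.0112] 0.000292125798803548
clipin [ 0.5472 -0.1965  0.012 ] [ 0.5466 -0.1924  0.012 ] [ 0.5473 -0.1972  0.0073] 0.0012386417054788105
clipout [ 0.5705 -0.1854  0.012 ] [ 0.5711 -0.18    0.012 ] [ 0.5715 -0.1865  0.0053] 0.00024071185549232835
grip [ 0.5425 -0.2394  0.0545] [ 0.5424 -0.2418  0.0545] [ 0.5422 -0.2388  0.0573] 0.00019511219522466063
car [ 0.4905 -0.0264  0.02  ] [ 0.4895 -0.0255  0.02  ] [ 0.49   -0.0263  0.0192] 0.0011095934502404754
bl0 [0.5446 0.1117 0.1   ] [0.5547 0.1154 0.04  ]
bl1 [0.535  0.0657 0.1   ] [0.5446 0.0671 0.04  ]
arch0 [0.5444 0.1353 0.1   ] [0.5544 0.1403 0.04  ]
arch1 [0.5266 0.0391 0.1   ] [0.5357 0.0392 0.04  ]
pbase [0.5771 0.0771 0.1   ] [0.5888 0.0791 0.04  ]
```

```bash
python3 -m creep '0 0 1 0.04 0.025 0 0.07; 0 0 2 0.09 0.056 0 0.07; 0 0 3.6 0.14 0.09 -0.02 0.07; 0 0 3.6 0.19 0.12 -0.04 0.07; 0 0 3.6 0.24 0.152 -0.06 0.07; 0 0 3.6 0.29 0.184 -0.08 0.07; 0 0 3.6 0.33 0.21 -0.09 0.07; 0 0 3.6 0.352 0.223 -0.1 0.07' 20
python3 -m creep '0 0 0 0 0 0 0.06; 0 0 0 0 0 0 0.06'
python3 - <<'E'
from h import *
from rig import manip,capture
import cv2
c=capture("top");s=capture("side")
a=cv2.resize(c["color"][180:245,370:450,::-1],None,fx=5,fy=5,interpolation=2);b=cv2.resize(s["color"][135:200,290:370,::-1],None,fx=5,fy=5,interpolation=2)
cv2.imwrite("pics/g1.png",cv2.hconcat([a,b]));print(manip.get_obs())
E
```

```text
time: 1.1
tcp_pos: [0.5439, -0.2376, 0.1413]
eef_rot: [-0.0, 0.974, 0.226, -0.0]
ft_force: [0.0, 0.1, -0.0]
finger_gap: 0.0699
grasp_force: 0.0
time: 1.35
tcp_pos: [0.5417, -0.24, 0.1424]
eef_rot: [0.0, 0.974, 0.225, -0.0]
ft_force: [0.2, 0.7, -1.0]
finger_gap: 0.0599
grasp_force: 0.0
{'time': 1.45, 'qpos': array([-4.17301559e-01,  4.37075845e-01,  2.49662351e-02,  1.15817287e+00,
       -1.94518695e-04,  2.27203759e+00]), 'qd': array([-0.00012643, -0.00097597,  0.00147361, -0.00204183, -0.0002989 ,
        0.00315916]), 'joint_efforts': array([ 7.53467493e-01, -8.63598061e+01,  4.73091209e+01, -1.36706780e-02,
        1.46088470e-02, -1.27285233e-02]), 'tcp_pos': array([ 0.54176055, -0.24024885,  0.14284018]), 'eef_rot': array([2.31950692e-04, 9.74542072e-01, 2.24204539e-01, 1.47199855e-04]), 'ft_force': array([-0.03755703,  0.30709694, -0.45396117]), 'torque': array([0.01251094, 0.05795781, 0.0173003 ]), 'grasp_force': 0.0, 'finger_gap': 0.05987030297340228}
```

View pics/g1.png

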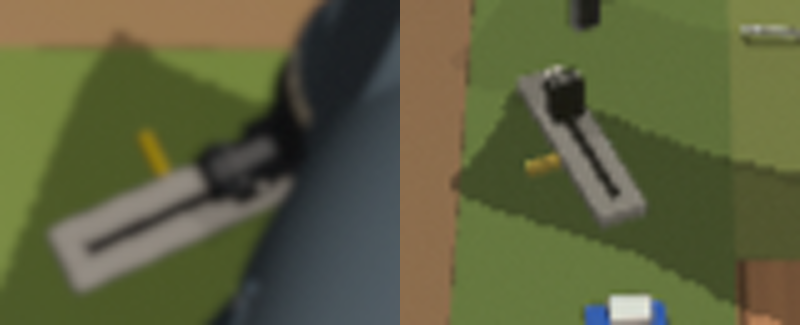

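The fingers straddle the area over the dimmer grip (top crop about (240,160)), and the grip has not moved. I'll descend and pinch.

```bash
python3 -m creep '0 0 0 0 0 -0.03 0.06; 0 0 0 0 0 -0.06 0.06; 0 0 0 0 0 -0.09 0.06; 0 0 0 0 0 -0.105 0.06;0 0 0 0 0 -0.105 0.06; 0 0 0 0 0 -0.105 0.04;0 0 0 0 0 -0.105 0.025;0 0 0 0 0 -0.105 0.015' 20
python3 -m creep '0 0 0 0 0 0 0.015;0 0 0 0 0 0 0.015;0 0 0 0 0 0 0.015'
```

```text
time: 2.45
tcp_pos: [0.543, -0.2396, 0.0383]
eef_rot: [0.001, 0.974, 0.225, 0.001]
ft_force: [-1.1, 0.2, 7.1]
finger_gap: 0.0198
grasp_force: 23.7
time: 2.82
tcp_pos: [0.5431, -0.2396, 0.0383]
eef_rot: [0.001, 0.974, 0.225, 0.001]
ft_force: [-1.1, -0.5, 6.7]
finger_gap: 0.0195
grasp_force: 23.7
```

```bash
python3 -m creep '0 0 0 -0.004 0.008 0 0.015;0 0 0 -0.008 0.0165 0 0.015;0 0 0 -0.012 0.025 0 0.015;0 0 0 -0.016 0.033 0 0.015;0 0 0 -0.016 0.033 0 0.015;0 0 0 -0.016 0.033 0 0.06;0 0 0 -0.016 0.033 0 0.06;0 0 0 -0.016 0.033 0.03 0.06'
python3 -m creep '0 0 0 0 0 0.05 0.06;0 0 0 0 0 0.1 0.06;0 0 5 0 0.05 0.13 0.06;0 0 10 0 0.1 0.13 0.06;0 0 20 0 0.15 0.13 0.06;0 0 30 0 0.2 0.13 0.05;0 0 40 0.01 0.25 0.13 0.05;0 0 50 0.014 0.296 0.13 0.05'
python3 -m creep '0 0 0 0 0 0 0.05;0 0 0 0 0 0 0.05'
python3 - <<'E'
from h import *
from rig import manip,capture
import cv2
c=capture("top");s=capture("side")
a=cv2.resize(c["color"][180:245,370:450,::-1],None,fx=5,fy=5,interpolation=2);b=cv2.resize(s["color"][135:200,290:370,::-1],None,fx=5,fy=5,interpolation=2)
a2=cv2.resize(c["color"][180:245,260:340,::-1],None,fx=5,fy=5,interpolation=2);b2=cv2.resize(s["color"][190:255,280:360,::-1],None,fx=5,fy=5,interpolation=2)
cv2.imwrite("pics/g2.png",cv2.vconcat([cv2.hconcat([a,b])[:298],cv2.hconcat([a2,b2])[:298]]));o=manip.get_obs();print(o['tcp_pos'],o['eef_rot'])
E
```

```text
time: 3.82
tcp_pos: [0.5247, -0.2057, 0.0657]
eef_rot: [-0.001, 0.974, 0.225, -0.002]
ft_force: [0.6, 1.2, 0.8]
finger_gap: 0.0601
grasp_force: 0.0
time: 4.82
tcp_pos: [0.5404, 0.0914, 0.1972]
eef_rot: [-0.0, 0.786, 0.618, -0.0]
ft_force: [0.2, -0.1, -0.0]
finger_gap: 0.0499
grasp_force: 0.0
time: 5.08
tcp_pos: [0.5402, 0.0894, 0.1971]
eef_rot: [-0.0, 0.788, 0.615, -0.0]
ft_force: [-0.6, -0.1, -0.1]
finger_gap: 0.0499
grasp_force: 0.0
[0.54034823 0.08874654 0.1972648 ] [ 8.35643429e-06  7.88714370e-01  6.14759802e-01 -1.71076494e-04]
```

View pics/g2.png

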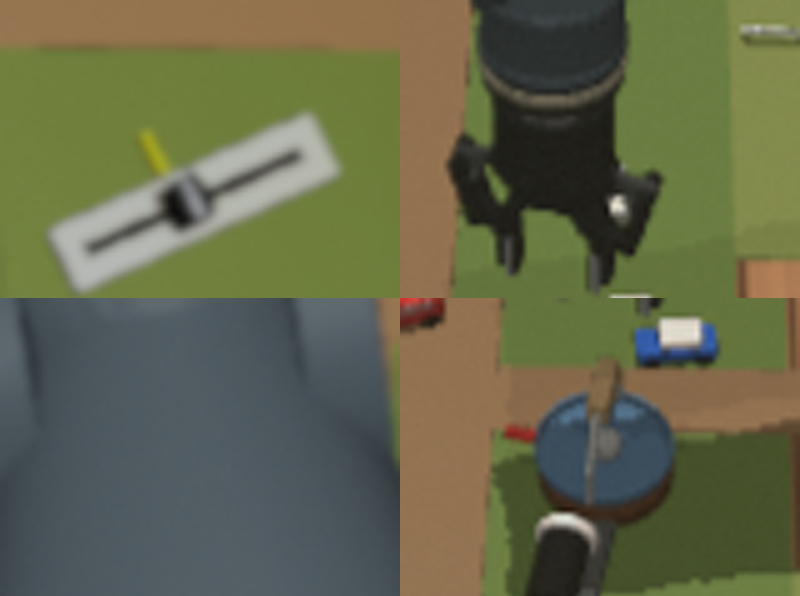

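Top crop: the grip's white line is near (190,199) and the clip runs from (146,133) to (166,173). The side crop shows the dish undisturbed, with the block under the gripper.

Run:
```python
from h import *
import cv2
T=pickle.load(open("top.pkl","rb"))
t=lambda u,v:(370+u/5,180+v/5)
c=[onz(T,t(*p),.014)[:2] for p in [(48,235),(80,292),(341,172),(310,112)]]
y=(c[0]+c[1]-c[2]-c[3])/2;print(np.linalg.norm(y));y/=np.linalg.norm(y);x=np.array([y[1],-y[0]]);m=sum(c)/4
for n,p,z in[("grip",(190,199),.0545),("clip",(157,153),.012),("cin",(166,173),.012),("cout",(146,133),.012)]:
    q=onz(T,t(*p),z)[:2];print(n,q,(q-m)@x,(q-m)@y)
g=cv2.imread("pics/g2.png")[100:260,110:250]; cv2.imwrite("pics/g3.png",cv2.resize(g,None,fx=4,fy=4,interpolation=2))
```

```text
0.1702857404233306
grip [ 0.52469614 -0.20390535] 0.001090670120419143 0.011538304461369152
clip [ 0.55785574 -0.19341745] 0.035545805436160365 0.006805610590986763
cin [ 0.54607648 -0.19843265] 0.022753744852485592 0.007321603933400252
cout [ 0.5696597  -0.18721433] 0.04886921301203515 0.0073523703010899485
```

View pics/g3.png

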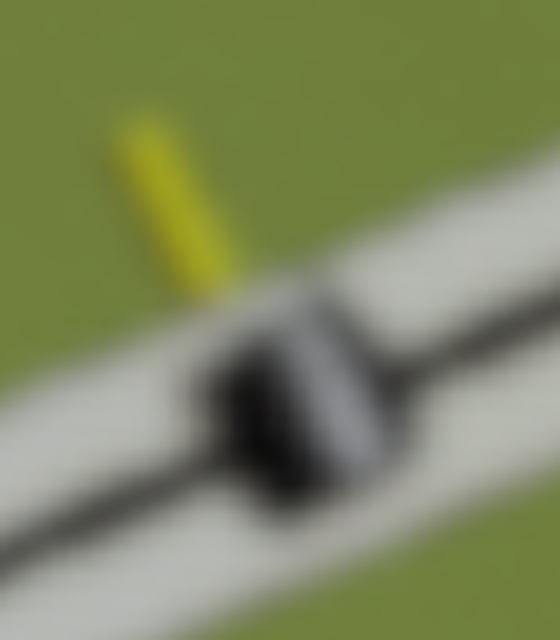

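Level within about 2 mm (grip about 9 mm, clip about 7 mm along the track), so the dimmer is set. Next is the dish: turn 2.5° more, descend 109 mm and close gently.

```bash
python3 -m creep '0 0 2.5 0 0 -0.02 0.05; 0 0 2.5 0 0 -0.045 0.05; 0 0 2.5 0 0 -0.07 0.05; 0 0 2.5 0 0 -0.09 0.05;0 0 2.5 0 0 -0.102 0.05; 0 0 2.5 0 0 -0.108 0.05;0 0 2.5 0 0 -0.108 0.05;0 0 2.5 0 0 -0.108 0.045'
python3 -m creep '0 0 0 0 0 0 0.04;0 0 0 0 0 0 0.035;0 0 0 0 0 0 0.03;0 0 0 0 0 0 0.027;0 0 0 0 0 0 0.024;0 0 0 0 0 0 0.022;0 0 0 0 0 0 0.02;0 0 0 0 0 0 0.019' 22
python3 -m creep '0 0 0 0 0 0 0.018;0 0 0 0 0 0 0.017;0 0 0 0 0 0 0.016;0 0 0 0 0 0 0.014;0 0 0 0 0 0 0.012;0 0 0 0 0 0 0.01;0 0 0 0 0 0 0.01;0 0 0 0 0 0 0.01'
```

```text
time: 6.18
tcp_pos: [0.5409, 0.0897, 0.09]
eef_rot: [0.0, 0.774, 0.633, 0.0]
ft_force: [-0.1, 0.4, 0.9]
finger_gap: 0.0451
grasp_force: 0.0
time: 7.18
tcp_pos: [0.5406, 0.0897, 0.0894]
eef_rot: [0.0, 0.774, 0.633, 0.0]
ft_force: [1.4, 0.2, 0.9]
finger_gap: 0.019
grasp_force: 0.6
time: 8.18
tcp_pos: [0.5404, 0.0897, 0.0893]
eef_rot: [-0.0, 0.774, 0.633, -0.0]
ft_force: [-0.5, 0.2, 1.2]
finger_gap: 0.0158
grasp_force: 22.0
```

```bash
python3 -m creep '0 0 0 0 0 0.0003 0.01;0 0 0 0 0 0.001 0.01;0 0 0 0 0 0.002 0.01;0 0 0 0 0 0.0035 0.01;0 0 0 0 0 0.0055 0.01;0 0 0 0 0 0.008 0.01;0 0 0 0 0 0.0105 0.01;0 0 0 0 0 0.013 0.01' 26
python3 -m creep '0 0 0 0 0 0.0025 0.01;0 0 0 0 0 0.005 0.01;0 0 0 0 0 0.0075 0.01;0 0 0 0 0 0.01 0.01;0 0 0 0 0 0.0125 0.01;0 0 0 0 0 0.015 0.01;0 0 0 0 0 0.0175 0.01;0 0 0 0 0 0.02 0.01'
python3 -m creep '0 0 0 0 0 0.0025 0.01;0 0 0 0 0 0.005 0.01;0 0 0 0 0 0.0075 0.01;0 0 0 0 0 0.01 0.01;0 0 0 0 0 0.0125 0.01;0 0 0 0 0 0.0145 0.01;0 0 0 0 0 0.016 0.01;0 0 0 0 0 0.017 0.01'
python3 -m creep '0 0 0 0 0 0.0005 0.01;0 0 0 0 0 0.0005 0.01;0 0 0 0 0 0.0005 0.01;0 0 0 0 0 0.0005 0.01'
python3 - <<'E'
from rig import capture
import cv2
s=capture("side");c=capture("top")
cv2.imwrite("pics/l1.png",cv2.hconcat([cv2.resize(s["color"][175:265,280:360,::-1],None,fx=6,fy=6,interpolation=2)]))
E
```

```text
time: 9.18
tcp_pos: [0.5405, 0.0897, 0.1025]
eef_rot: [0.0, 0.774, 0.633, 0.0]
ft_force: [0.8, 0.5, -2.3]
finger_gap: 0.0161
grasp_force: 25.4
time: 10.18
tcp_pos: [0.5405, 0.0897, 0.1225]
eef_rot: [-0.0, 0.774, 0.633, -0.0]
ft_force: [-0.5, -0.1, -2.3]
finger_gap: 0.0153
grasp_force: 25.4
time: 11.18
tcp_pos: [0.5404, 0.0897, 0.1394]
eef_rot: [0.0, 0.774, 0.633, -0.0]
ft_force: [0.2, -0.1, -2.9]
finger_gap: 0.0152
grasp_force: 25.4
time: 11.68
tcp_pos: [0.5404, 0.0897, 0.1398]
eef_rot: [-0.0, 0.774, 0.633, -0.0]
ft_force: [0.3, -0.7, -1.7]
finger_gap: 0.0151
grasp_force: 25.4
```

View pics/l1.png

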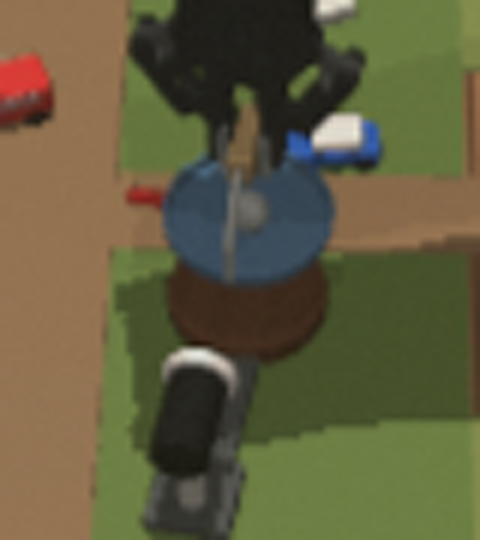

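Lifted clear by about 50 mm: ball centred at (248,210), pointer still at the left. Now the slow quarter turn.

```bash
python3 -m creep '0 0 0.2 0 0 0 0.01;0 0 0.6 0 0 0 0.01;0 0 1.2 0 0 0 0.01;0 0 2 0 0 0 0.01;0 0 3 0 0 0 0.01;0 0 4.2 0 0 0 0.01;0 0 5.6 0 0 0 0.01;0 0 7 0 0 0 0.01'
for i in 1; do :; done
python3 -m creep '0 0 1.6 0 0 0 0.01;0 0 3.2 0 0 0 0.01;0 0 4.8 0 0 0 0.01;0 0 6.4 0 0 0 0.01;0 0 8 0 0 0 0.01;0 0 9.6 0 0 0 0.01;0 0 11.2 0 0 0 0.01;0 0 12.8 0 0 0 0.01'
python3 -m creep '0 0 1.6 0 0 0 0.01;0 0 3.2 0 0 0 0.01;0 0 4.8 0 0 0 0.01;0 0 6.4 0 0 0 0.01;0 0 8 0 0 0 0.01;0 0 9.6 0 0 0 0.01;0 0 11.2 0 0 0 0.01;0 0 12.8 0 0 0 0.01'
python3 -m creep '0 0 1.6 0 0 0 0.01;0 0 3.2 0 0 0 0.01;0 0 4.8 0 0 0 0.01;0 0 6.4 0 0 0 0.01;0 0 8 0 0 0 0.01;0 0 9.6 0 0 0 0.01;0 0 11.2 0 0 0 0.01;0 0 12.8 0 0 0 0.01'
python3 -m creep '0 0 1.6 0 0 0 0.01;0 0 3.2 0 0 0 0.01;0 0 4.8 0 0 0 0.01;0 0 6.4 0 0 0 0.01;0 0 8 0 0 0 0.01;0 0 9.6 0 0 0 0.01;0 0 11.2 0 0 0 0.01;0 0 12.8 0 0 0 0.01'
python3 -m creep '0 0 1.6 0 0 0 0.01;0 0 3.2 0 0 0 0.01;0 0 4.8 0 0 0 0.01;0 0 6.4 0 0 0 0.01;0 0 8 0 0 0 0.01;0 0 9.6 0 0 0 0.01;0 0 11.2 0 0 0 0.01;0 0 12.8 0 0 0 0.01'
python3 -m creep '0 0 1.6 0 0 0 0.01;0 0 3.2 0 0 0 0.01;0 0 4.8 0 0 0 0.01;0 0 6.4 0 0 0 0.01;0 0 8 0 0 0 0.01;0 0 9.6 0 0 0 0.01;0 0 11.2 0 0 0 0.01;0 0 12.6 0 0 0 0.01'
python3 -m creep '0 0 1.3 0 0 0 0.01;0 0 2.5 0 0 0 0.01;0 0 3.5 0 0 0 0.01;0 0 4.4 0 0 0 0.01;0 0 5.2 0 0 0 0.01;0 0 5.8 0 0 0 0.01;0 0 6.2 0 0 0 0.01;0 0 6.4 0 0 0 0.01'
python3 -m creep '0 0 0 0 0 0 0.01;0 0 0 0 0 0 0.01;0 0 0 0 0 0 0.01;0 0 0 0 0 0 0.01'
python3 - <<'E'
from rig import capture
import cv2
s=capture("side")
cv2.imwrite("pics/l2.png",cv2.resize(s["color"][175:265,280:360,::-1],None,fx=6,fy=6,interpolation=2))
E
```

```text
time: 12.78
tcp_pos: [0.5405, 0.0897, 0.1398]
eef_rot: [0.0, 0.734, 0.679, 0.0]
ft_force: [0.2, 0.5, -1.3]
finger_gap: 0.0156
grasp_force: 25.4
time: 13.78
tcp_pos: [0.5405, 0.0897, 0.1398]
eef_rot: [-0.0, 0.653, 0.757, -0.0]
ft_force: [-0.3, -0.7, -2.6]
finger_gap: 0.0156
grasp_force: 25.4
time: 14.78
tcp_pos: [0.5405, 0.0897, 0.1398]
eef_rot: [0.0, 0.565, 0.825, 0.0]
ft_force: [0.2, 0.2, -2.7]
finger_gap: 0.0154
grasp_force: 25.4
time: 15.78
tcp_pos: [0.5405, 0.0897, 0.1398]
eef_rot: [0.0, 0.469, 0.883, 0.0]
ft_force: [-0.6, 0.8, -2.7]
finger_gap: 0.0158
grasp_force: 25.4
time: 16.77
tcp_pos: [0.5404, 0.0897, 0.1398]
eef_rot: [-0.0, 0.368, 0.93, -0.0]
ft_force: [0.1, -0.1, -2.7]
finger_gap: 0.0156
grasp_force: 25.4
time: 17.77
tcp_pos: [0.5405, 0.0897, 0.1398]
eef_rot: [-0.0, 0.262, 0.965, -0.0]
ft_force: [0.0, 0.3, -1.4]
finger_gap: 0.0155
grasp_force: 25.4
time: 18.77
tcp_pos: [0.5405, 0.0897, 0.1398]
eef_rot: [0.0, 0.155, 0.988, 0.0]
ft_force: [0.3, -1.2, -2.0]
finger_gap: 0.0152
grasp_force: 25.4
time: 19.77
tcp_pos: [0.5404, 0.0897, 0.1398]
eef_rot: [-0.0, 0.1, 0.995, -0.0]
ft_force: [-0.4, 0.4, -2.4]
finger_gap: 0.0158
grasp_force: 25.4
time: 20.27
tcp_pos: [0.5404, 0.0897, 0.1398]
eef_rot: [-0.0, 0.1, 0.995, -0.0]
ft_force: [-0.5, -0.5, -2.4]
finger_gap: 0.0153
grasp_force: 25.4
```

View pics/l2.png

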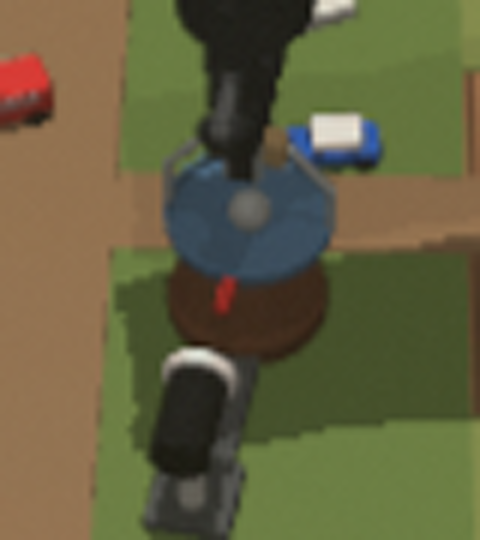

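The pointer tip (222,311) faces the lens, the ball is centred at (249,208), and the dish is level. I'll check the angle, then hand in.

Run:
```python
from h import *
from rig import manip
S=pickle.load(open("side.pkl","rb"))
f=lambda u,v,z:onz(S,(280+u/6,175+v/6),z)
p=f(222,311,.0835);c=f(249,216,.0875);print(p,c,np.degrees(np.arctan2(*(p-c)[1::-1])))
ok=70<np.degrees(np.arctan2(*(p-c)[1::-1]))<88
if ok: print(manip.close_job())
```

```text
[0.55214272 0.16201867 0.0835    ] [0.53877729 0.09600358 0.0875    ] 78.55459155977282
the job is handed in; nothing more can be done
None
```

The job is handed in; the verdict was not shown. By my measurements the dimmer grip is about 2 mm from level with the clip. The dish is held steady and level about 50 mm above its dock, pointer within about 1° of the lens direction and the ball in the middle.

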